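# Flip the night-light box open and press the light

## Task

Push the lid of the wider birch box up by its overhanging lip and flip it past upright, so that it stays leaning back open by itself with nothing touching it; then reach in and press the night light's push cap right down and let it spring back up. Just push and press; pick nothing up, and leave the narrow box shut and the other things on the ledge where they are.

Things in the scene. Friction and masses are not known exactly. Their poses are not given: they have to be found in the camera images.
- wide_box: the wider birch box, fixed to the ledge: 120 mm deep (x), 150 mm wide (y), 85 mm tall without lid, walls and floor 10 mm, open inside except for the night light. Origin at the centre of its underside, z up; its front faces its own -x, roughly towards the robot, and the hinge is along its rear (+x) top edge
- wide_box_lid (a joint): angle of the wide box's lid: 0 shut, growing as it opens, upright at 1.57, leaning back on its stop at 1.95. The lid is a plain 144 x 150 x 8 mm birch board of 0.1 to 0.2 kg (so 1 N or less lifts it at the lip) on a free, lightly damped hinge, with no latch or knob; its front edge overhangs the box front by 24 mm as a lip. Let go short of upright it falls shut; past upright it falls back and stays open on its stop
- wide_box_lid_lip (a point): middle of the lower front edge of the wide box's lid (moves with the lid); 85 mm above the ledge when shut, 144 mm from the hinge line
- wide_box_hinge (a point): middle of the wide box's hinge line, 85 mm above the ledge, 60 mm behind the box centre; the lid's underside passes through this line
- light_top (a point): middle of the top of the night light's push cap: a clear acrylic disc 46 mm across on a round white base 62 mm across, standing on the wide box's floor, 17 mm in front of the box centre. Its top is 46 mm above the ledge, 40 mm below the box rim; reachable only with the lid open
- light_cap (a joint): travel of the push cap: 0 up, 0.006 m fully down; about 5 N presses it fully, and it springs back up when released
- narrow_box: the narrower birch box, fixed, of the same make but 95 mm wide; origin at the centre of its underside, axes as the wide box. To be left shut
- narrow_box_lid (a joint): angle of the narrow box's lid, 0 shut, growing as it opens; overhanging lip as on the wide box
- jar: closed baby food jar, 58 mm across, 72 mm tall; origin at the centre of its underside. Bystander, loose
- spoon: silicone spoon lying flat, 150 mm long, 10 mm high; origin under its handle, near the middle; x runs to the bowl end. Bystander, loose
- tractor: wooden toy tractor, about 105 mm long, 74 mm wide, 71 mm tall; origin at the middle of its underside. Bystander, loose
- cup: plastic cup standing upright, 72 mm across, 80 mm tall; origin at the centre of its underside. Bystander, loose
- teether: flat wooden teething ring, 72 mm across, 14 mm high; origin at the centre of its underside. Bystander, loose
- bowl: plastic bowl, 116 mm across, 42 mm tall; origin at the centre of its underside. Bystander, loose

How it is judged (in metres and radians):
On the way, in this order (a step that is already met when the one before it is completed fails the run):
1. the wide box's lid leans back open by itself, the robot not touching the box (value of joint wide_box_lid above 1.8 rad and contact force between each of the fingers, the arm and wide_box below 0.2 N), for 0.2 s.
2. the night light's cap is pressed down, the lid still open (value of joint light_cap above 0.0045 m and value of joint wide_box_lid above 1.8 rad), for 0.05 s.
At the end, for the whole second after the job is handed in: The wide box's lid leans back open past 1.8 rad, the cap is up again (less than 2 mm down), the narrow box's lid is shut (under 0.1 rad), and every bystander is within 20 mm of its start (value of joint wide_box_lid above 1.8 rad and value of joint light_cap below 0.002 m and value of joint narrow_box_lid below 0.1 rad and distance of each of jar, spoon, tractor, cup, teether, bowl from where it was at the start of the episode below 0.02 m); the robot touches nothing.
It fails at once if the narrow box's lid is opened (value of joint narrow_box_lid above 0.2 rad).
It fails at once if a bystander is lifted, carried or knocked (moved more than 20 mm) (distance of any of jar, spoon, tractor, cup, teether, bowl from where it was at the start of the episode above 0.02 m).
It also fails if it takes over 54 s, if anything falls off the work surface, if the arm or the gripper's body presses on something with over 40 N, if the wrist force passes 120 N, or if a joint passes its speed limit or range.

## Robot

A 7-joint arm with a two-finger parallel gripper is mounted at the origin on the work surface. World frame = base frame: x ahead of the robot, y to its left, z up, the work surface at z = 0. Lengths are in mm, angles in rad, forces in N, time in s.
With the tool pointing down it reaches from about 350 to 775 mm from the base axis. Payload 3.1 kg.
Tool frame: the origin (TCP) lies on the mounting face of the last link; the fingertips stand 173 mm ahead of it and the grasp point (between the pads) lies 155 mm ahead of it; z points along the fingers, x is the direction in which the jaws open and shut, and the axes are right-handed (so a half turn about z gives the same grasp; the last joint's range is limited). The gripper opens to 85 mm and grips with 20 to 120 N. Pads are 22 mm wide; open, the fingers measure 114 mm over their backs; the gripper's body (76 mm by 85 mm) begins 54 mm behind the grasp point. The pads swing forward as they close: fully open they stand 13 mm farther back than shut.
Start: joints at [1.262, 0.311, 0.014, 1.512, -0.004, 1.319, -0.027], TCP at [145.04, -530.543, 404.704] pointing down, gripper open.
Joint ranges: [-2.7, 2.7], [-0.3, 1.91], [-1.27, 1.3], [0.12, 2.57], [-1.44, 4.58], [0.2, 2.03], [-3.05, 3.05]. Speed limits (rad/s): [2.79, 2.79, 3.14, 3.14, 3.14, 3.14, 3.14].

## Interface

Orientations are given as [roll, pitch, yaw] about the fixed x, y, z axes, in that order (R = Rz(yaw) Ry(pitch) Rx(roll)).
In Python, from rig import manip gives the robot as it stands. The module is installed in compiled form; this text tells all that it offers.
- The arm moves only by the shell command python3 -m crank 'ROWS' [OPENING] [FORCE]. ROWS is JSON, a list of rows, each an object of numbers: "tx", "ty", "tz": the shift along the tool's x, y, z in cm; "twist": the turn about the tool's z in degrees. A call has 1 to 10 rows; each row is the pose to reach, as a shift and turn from the pose commanded when the call began, along the tool's axes at that moment; what a row does not reach only later rows make up. A row lasts 1/10 s, in which the tool goes at most 50 mm and 8.59 degrees, less where a joint would pass 70% of its speed; a pose out of reach is approached as far as the arm can. A call with a gripper value outside its range is refused whole. OPENING is the gripper command: -1 is shut, 1 is fully open, values between are in proportion, set as the call begins (- or left out, the last holds). The fingers move at their own pace and stop on an object; FORCE is the grip in N (left out, the last holds). Time passes only in rows, so rows that repeat a pose let the fingers close. It gives the time, the measured TCP pose, the force and the opening at its end, in the units of the state.
- manip.get_obs(): the state, without advancing time (a new reading comes with each control period).
- manip.grab_frame(name): name is "side" or "top"; returns (picture, depth): 420x560x3 uint8, red, green, blue; 420x560 float32, mm along the optical axis (not along the pixel's ray), 0 where there is no reading.
- manip.calibration(name): a dict with "mtx" (3x3 intrinsics, pixels), "world_from_camera" (4x4, takes a point from camera to world coordinates). Camera axes: x right, y up, looking along -z (the intrinsics and any distortion apply to the point x, -y, -z); pixel columns grow to the right and rows downward; lengths in mm; the calibration is good to about 2 mm. A picture is of the moment at which its call begins. calibration takes no time and is no camera call.
- manip.job_done(): hands the job in, once; it reports no verdict.
Trained networks look in the newest picture that a camera, given by its name, has taken for a name from the list of things; names that differ only in an ending like _2 or _b are one class to them, and where a whole thing is asked for, a point or a joint stands for the part that bears it (a point fixed in the world has none). Each returns a list of dicts, best first, with "conf" (0 to 1); they miss things now and then, are a little off and sometimes report something else, mostly with a low value. They report only what shows in the picture. A call takes as long as a camera call.
- manip.masks_of(camera, thing): "region" (420x560 bool, what is visible of it) and "bbox" ([left, top, right, bottom] in pixels, round what is visible of it).
- manip.tip_of(camera, thing): "point" ([column, row] in pixels: a listed point, or the origin of a listed thing).
The state is a dict: "t": time; "joint_pos": joint angles; "joint_vel": joint speeds; "joint_efforts": joint torques, N m; "tcp_pos": TCP position; "tcp_rot": TCP orientation; "force": force on the tool from outside, world axes, zero at the start; "torque": the same for the moment, N m; "width": finger opening in mm.
Only numpy, scipy, OpenCV 4.12 (cv2) and the standard library are available. Lean on these libraries where they do the work, as an engineer would, in place of code of your own. Each camera call takes 0.05 s, during which the arm holds its last target.

## Working session

There is one attempt and no reset: what is moved stays moved. The work goes in short steps, Python scripts to look and compute and a shell command to move; the robot and the scene stay as the last step left them, time stands still between calls to the robot, and variables do not carry over. Pictures are saved under pics/ and viewed, and the job is handed in when it is done.

```bash
mkdir -p pics; python3 - <<'E'
from rig import manip
import cv2
o=manip.get_obs()
for k in o: print(k,o[k])
for c in("side","top"):
    p,d=manip.grab_frame(c); cv2.imwrite(f"pics/{c}0.png",p[:,:,::-1])
    k=manip.calibration(c);print(c,k)
E
```

```text
t 0.0
joint_pos [ 1.2623051   0.31171207  0.01400239  1.51310632 -0.0044332   1.31919997
 -0.02719461]
joint_vel [ 0.00096785 -0.00251174 -0.00031015  0.00033592 -0.00031521 -0.00138961
  0.00023093]
joint_efforts [-1.93563355e-04 -3.79918957e+01  1.45943798e-01 -2.30592048e+01
  1.22584958e-02  1.33998177e-02  2.75782661e-06]
tcp_pos [ 144.93963846 -530.20818988  403.60817703]
tcp_rot [ 3.14152427e+00  2.39371480e-03 -1.30394141e+00]
force [ 0.53073537  0.35820785 -0.81887127]
torque [ 0.01993635 -0.00607457  0.02435466]
width 85.37990442198492
side {'mtx': array([[387.79734567,   0.        , 276.15441966],
       [  0.        , 387.79734567, 216.90943151],
       [  0.        ,   0.        ,   1.        ]]), 'world_from_camera': array([[-8.12081934e-01,  3.46250669e-01, -4.69716305e-01,
         6.90951368e+00],
       [-5.83403814e-01, -4.99347530e-01,  6.40540423e-01,
         7.97210755e+02],
       [-1.27641271e-02,  7.94205589e-01,  6.07515069e-01,
         8.23208993e+02],
       [ 0.00000000e+00,  0.00000000e+00,  0.00000000e+00,
         1.00000000e+00]])}
top {'mtx': array([[514.94209809,   0.        , 286.02354029],
       [  0.        , 514.94209809, 209.10205572],
       [  0.        ,   0.        ,   1.        ]]), 'world_from_camera': array([[ 3.00189726e-02,  9.94226133e-01, -1.03020662e-01,
         4.33920285e+02],
       [-9.99545895e-01,  3.01291673e-02, -4.86653881e-04,
         9.12962439e+00],
       [ 2.62008275e-03,  1.02988489e-01,  9.94679097e-01,
         1.36464724e+03],
       [ 0.00000000e+00,  0.00000000e+00,  0.00000000e+00,
         1.00000000e+00]])}
```

View pics/side0.png

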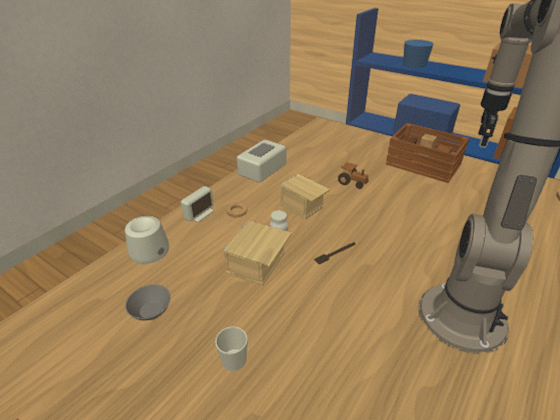

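View pics/top0.png

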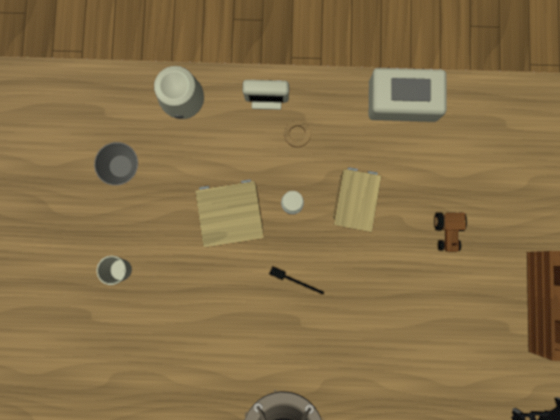

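The top view shows the wide box at about (229,214), the narrow box at (357,200), the jar at (292,202), the spoon at (297,280), the cup at (113,270), the bowl at (116,163), the teether at (297,134) and the tractor at (452,230). The robot base is at (283,415), and the wide lid's hinges are on its upper edge.

```bash
cat > h.py <<'E'
from rig import manip
import numpy as np, cv2
def atz(c,uv,z):
    k=manip.calibration(c);T=k["world_from_camera"];M=k["mtx"]
    r=np.array([(uv[0]-M[0,2])/M[0,0],-(uv[1]-M[1,2])/M[1,1],-1.]);d=T[:3,:3]@r
    return T[:3,3]+d*(z-T[2,3])/d[2]
def cloud(c,d,m):
    k=manip.calibration(c);T=k["world_from_camera"];M=k["mtx"]
    v,u=np.nonzero(m&(d>0));s=d[v,u]
    P=np.c_[(u-M[0,2])/M[0,0]*s,-(v-M[1,2])/M[1,1]*s,-s]
    return P@T[:3,:3].T+T[:3,3]
E
python3 - <<'E'
from h import *
np.set_printoptions(precision=1,suppress=True)
p,d=manip.grab_frame("top")
for n in("wide_box_lid","wide_box","narrow_box","jar","spoon","cup"):
    for r in manip.masks_of("top",n)[:2]:
        P=cloud("top",d,r["region"]); print(n,round(r["conf"],2),r["bbox"],len(P),np.median(P,0),P.min(0),P.max(0))
        if n in("wide_box_lid","wide_box","narrow_box"):
            Q=P[P[:,2]>80]
            if len(Q)>50: 
                print(np.median(Q,0)); b=cv2.minAreaRect(Q[:,:2].astype(np.float32));print(b);print(cv2.boxPoints(b))
for n in("wide_box_lid_lip","wide_box_hinge"):
    for c,z in(("top",85),):
        for r in manip.tip_of(c,n)[:2]: print(n,r["conf"],r["point"],atz(c,r["point"],z))
manip.grab_frame("side")
for n in("wide_box_lid_lip","wide_box_hinge"):
    for r in manip.tip_of("side",n)[:2]: print("side",n,r["conf"],r["point"],atz("side",r["point"],85))
E
```

```text
wide_box_lid 0.58 [192.7, 180.1, 264.1, 247.7] 3615 [548.9 150.3  92.6] [465.8  64.5  -8.6] [651.9 254.4 100.8]
[549.2 149.4  92.7]
((552.4176025390625, 150.42758178710938), (150.88250732421875, 150.24327087402344), 10.773641586303711)
[[464.3 210.1]
 [492.3  62.5]
 [640.6  90.7]
 [612.5 238.3]]
wide_box_lid 0.5 [268.3, 267.0, 328.3, 294.7] 308 [393.9   5.9   8. ] [357.5 -93.1  -4.6] [421.2  46.8  15.7]
wide_box 0.9 [195.8, 178.8, 265.2, 247.6] 3615 [549.7 148.2  92.6] [465.8  64.5  -5. ] [648.4 247.8 100.8]
[549.3 149.   92.7]
((552.4176025390625, 150.42758178710938), (150.88250732421875, 150.24327087402344), 10.773641586303711)
[[464.3 210.1]
 [492.3  62.5]
 [640.6  90.7]
 [612.5 238.3]]
wide_box 0.62 [336.0, 167.9, 381.1, 229.7] 2250 [ 594.9 -168.3   92.2] [ 517.4 -240.    -8.4] [ 689.6 -111.9  100.9]
[ 594.4 -168.2   92.2]
((596.784912109375, -168.863037109375), (95.7741928100586, 150.9819793701172), 81.60733795166016)
[[ 515.1 -205.2]
 [ 664.5 -227.3]
 [ 678.5 -132.5]
 [ 529.1 -110.5]]
narrow_box 0.9 [332.0, 167.5, 384.3, 231.7] 2404 [ 595.7 -166.5   92. ] [ 517.4 -243.4   -8.4]
[... 282 characters left out ...]
 -34.    9.6] [614.6  20.9  78.5]
spoon 0.69 [334.4, 167.5, 382.8, 233.8] 2291 [ 595.6 -165.9   92.1] [ 517.4 -223.8   -6.4] [ 689.6 -114.2  100.9]
spoon 0.57 [270.1, 266.7, 326.9, 296.6] 298 [395.6   7.5   8. ] [354.5 -93.5  -4.6] [421.3  47.   15.7]
cup 0.67 [97.2, 256.5, 135.5, 285.7] 784 [401.  450.8  36.8] [363.6 402.3  -5.5] [437.  475.6  86.3]
wide_box_lid_lip 0.8 [233.0, 242.5] [479.2 138.7  85. ]
wide_box_hinge 0.87 [225.1, 184.4] [624.1 164.5  85. ]
wide_box_hinge 0.23 [300.3, 135.2] [755.9 -20.8  85. ]
side wide_box_lid_lip 0.77 [281.4, 250.6] [474.5 137.2  85. ]
side wide_box_hinge 0.81 [235.5, 233.9] [628.5 155.1  85. ]
side wide_box_hinge 0.55 [300.9, 207.9] [540.  -65.5  85. ]
```

```bash
cat >> h.py <<'E'
def totool(target,yaw=None):
    o=manip.get_obs();p=np.array(o["tcp_pos"]);y=o["tcp_rot"][2];d=np.array(target)-p
    print("t",o["t"],"pos",p.round(1),"yaw",round(y,4),"tcm",np.round(np.array([d[0]*np.cos(y)+d[1]*np.sin(y),d[0]*np.sin(y)-d[1]*np.cos(y),-d[2]])/10,2), "twist",None if yaw is None else round(-np.degrees(yaw-y),1))
E
python3 -c "
from h import *
totool([420,-250,400],-1.39);totool([440,131,400],-1.39)"
```

```text
t 0.7 pos [ 145.  -530.5  404.7] yaw -1.3039 tcm [-19.81 -33.92   0.47] twist 4.9
t 0.7 pos [ 145.  -530.5  404.7] yaw -1.3039 tcm [-56.03 -45.9    0.47] twist 4.9
```

```bash
python3 -m crank '[{"tx":-2,"ty":-3.4,"tz":0,"twist":1},{"tx":-4,"ty":-6.8,"twist":2},{"tx":-6,"ty":-10.2,"twist":3},{"tx":-8,"ty":-13.6,"twist":4},{"tx":-10,"ty":-17,"twist":5},{"tx":-12,"ty":-20.4,"twist":5},{"tx":-14,"ty":-23.8,"twist":5},{"tx":-16,"ty":-27.2,"twist":5},{"tx":-18,"ty":-30.6,"twist":5},{"tx":-19.8,"ty":-33.9,"twist":5}]' -1 60
python3 -c "
from h import *
totool([440,131,400],-1.39)"
```

```text
t 0.7 pos [ 145.  -530.5  404.7] yaw -1.3039 tcm [-56.03 -45.9    0.47] twist 4.9$[1]: bad value
```

```bash
python3 -m crank '[{"tx":-2,"ty":-3.4,"tz":0,"twist":1},{"tx":-4,"ty":-6.8,"tz":0,"twist":2},{"tx":-6,"ty":-10.2,"tz":0,"twist":3},{"tx":-8,"ty":-13.6,"tz":0,"twist":4},{"tx":-10,"ty":-17,"tz":0,"twist":5},{"tx":-12,"ty":-20.4,"tz":0,"twist":5},{"tx":-14,"ty":-23.8,"tz":0,"twist":5},{"tx":-16,"ty":-27.2,"tz":0,"twist":5},{"tx":-18,"ty":-30.6,"tz":0,"twist":5},{"tx":-19.8,"ty":-33.9,"tz":0,"twist":5}]' -1 60
python3 -c "
from h import *
totool([440,131,400],-1.39)"
```

```text
t: 1.7
tcp_pos: [420.8, -248.6, 405.0]
tcp_rot: [-3.141, -0.001, -1.391]
force: [-0.1, -0.5, -0.1]
width: -0.4
t 1.7 pos [ 420.8 -248.6  405. ] yaw -1.3907 tcm [-37.    -8.69   0.5 ] twist -0.0
```

```bash
python3 -m crank '[{"tx":-4,"ty":-0.9,"tz":0,"twist":0},{"tx":-8,"ty":-1.8,"tz":0,"twist":0},{"tx":-12,"ty":-2.7,"tz":0,"twist":0},{"tx":-16,"ty":-3.6,"tz":0,"twist":0},{"tx":-20,"ty":-4.5,"tz":0,"twist":0},{"tx":-24,"ty":-5.4,"tz":0,"twist":0},{"tx":-28,"ty":-6.3,"tz":0,"twist":0},{"tx":-32,"ty":-7.2,"tz":0,"twist":0},{"tx":-36,"ty":-8.2,"tz":0,"twist":0},{"tx":-37,"ty":-8.7,"tz":0,"twist":0}]'
python3 - <<'E'
from h import *
totool([440,131,240],-1.39)
for c in("side","top"):
    p,d=manip.grab_frame(c); cv2.imwrite(f"pics/{c}1.png",p[:,:,::-1])
    for n in("wide_box_lid_lip","wide_box_hinge"):
        for r in manip.tip_of(c,n)[:1]: print(c,n,r["conf"],r["point"],atz(c,r["point"],85))
E
```

```text
t: 2.7
tcp_pos: [438.2, 134.8, 405.3]
tcp_rot: [-3.14, 0.003, -1.383]
force: [-0.7, -0.2, 0.4]
width: -0.2
t 2.7 pos [438.2 134.8 405.3] yaw -1.3825 tcm [ 0.41 -0.1  16.53] twist 0.4
side wide_box_lid_lip 0.65 [282.0, 248.1] [479.15603196 127.60689632  85.        ]
side wide_box_hinge 0.91 [237.1, 233.9] [624.54922684 152.4168193   85.        ]
top wide_box_hinge 0.88 [223.8, 185.5] [621.24349992 167.61798519  85.        ]
```

View pics/side1.png

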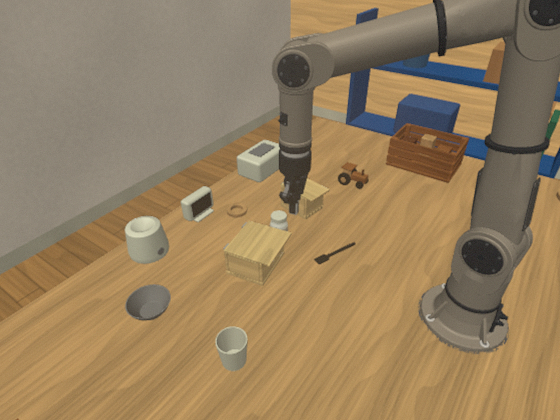

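The closed fingertips at (294,208) hang in the air in front of the wide box, and the lip's middle is near (282,249). Next I'll lower the tips to just below lip height.

```bash
python3 -m crank '[{"tx":0,"ty":0,"tz":4,"twist":0},{"tx":0,"ty":0,"tz":8,"twist":0},{"tx":0,"ty":0,"tz":12,"twist":0},{"tx":0,"ty":0,"tz":16,"twist":0},{"tx":0,"ty":0,"tz":17,"twist":0},{"tx":0,"ty":0,"tz":17,"twist":0}]'
python3 - <<'E'
from h import *
totool([479,138,235],-1.39)
p,d=manip.grab_frame("side"); cv2.imwrite(f"pics/side2.png",cv2.resize(p[170:310,200:400,::-1],None,fx=4,fy=4))
E
```

```text
t: 3.6
tcp_pos: [438.9, 128.0, 233.6]
tcp_rot: [3.138, -0.001, -1.393]
force: [-0.2, 0.4, 0.3]
width: 0.0
t 3.6 pos [438.9 128.  233.6] yaw -1.3932 tcm [-0.28 -4.12 -0.14] twist -0.2
```

View pics/side2.png

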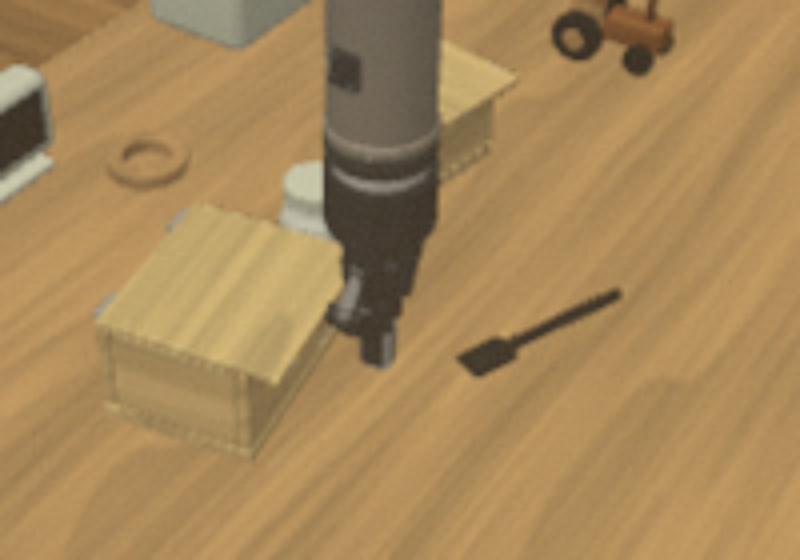

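The closed tips, at (378,360) in the crop, are just in front of the wide lid's front edge and below its underside. Next I'll move in gently and look for contact.

```bash
python3 -m crank '[{"tx":0,"ty":-1.2,"tz":0,"twist":0},{"tx":0,"ty":-2.2,"tz":0,"twist":0},{"tx":0,"ty":-2.6,"tz":0,"twist":0},{"tx":0,"ty":-2.9,"tz":0,"twist":0},{"tx":0,"ty":-2.9,"tz":0,"twist":0}]'
python3 -m crank '[{"tx":0,"ty":-0.2,"tz":0,"twist":0},{"tx":0,"ty":-0.4,"tz":0,"twist":0},{"tx":0,"ty":-0.4,"tz":0,"twist":0}]'
```

```text
t: 4.15
tcp_pos: [467.3, 134.6, 234.9]
tcp_rot: [3.14, -0.0, -1.391]
force: [-3.0, -1.4, 2.2]
width: -0.3
t: 4.45
tcp_pos: [468.6, 135.0, 233.9]
tcp_rot: [3.132, -0.002, -1.39]
force: [-9.9, -1.8, 6.1]
width: 0.2
```

Contact is firm at about 10 N. Next I'll lift while keeping that press and following the lip's arc.

```bash
python3 -m crank '[{"tx":0,"ty":-0.2,"tz":-0.5,"twist":0},{"tx":0,"ty":-0.3,"tz":-1.2,"twist":0},{"tx":0,"ty":-0.5,"tz":-2,"twist":0},{"tx":0,"ty":-0.7,"tz":-3,"twist":0},{"tx":0,"ty":-0.9,"tz":-4,"twist":0}]'
python3 - <<'E'
from h import *
totool([479,138,235],-1.39)
print(manip.get_obs()["force"])
p,d=manip.grab_frame("side"); cv2.imwrite(f"pics/side3.png",cv2.resize(p[170:310,200:400,::-1],None,fx=4,fy=4))
E
```

```text
t: 4.95
tcp_pos: [475.3, 136.3, 272.2]
tcp_rot: [3.124, -0.002, -1.39]
force: [-11.7, -1.4, 2.6]
width: -0.2
t 4.95 pos [475.3 136.3 272.2] yaw -1.3897 tcm [-0.1  -0.4   3.72] twist 0.0
[-11.71831883  -1.42546808   2.62849484]
```

View pics/side3.png

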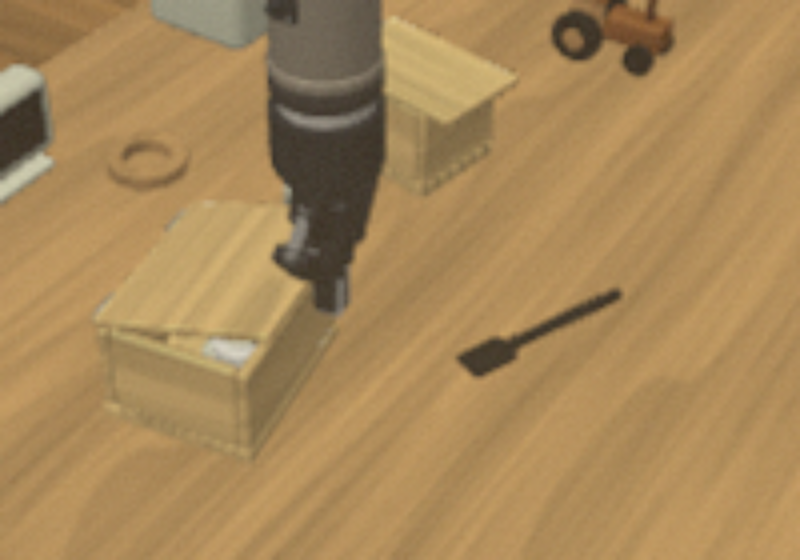

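The lid has lifted (its left side is open at (230,345) in the crop) and the tips still hold the lip. Next I'll carry on along the arc.

```bash
python3 -m crank '[{"tx":0,"ty":-0.5,"tz":-1,"twist":0},{"tx":0,"ty":-1.0,"tz":-2,"twist":0},{"tx":0,"ty":-1.6,"tz":-3,"twist":0},{"tx":0,"ty":-2.3,"tz":-4,"twist":0},{"tx":0,"ty":-3.2,"tz":-5,"twist":0}]'
python3 - <<'E'
from h import *
totool([479,138,235],-1.39)
p,d=manip.grab_frame("side"); cv2.imwrite(f"pics/side4.png",cv2.resize(p[150:310,200:400,::-1],None,fx=3.6,fy=3.6))
E
```

```text
t: 5.5
tcp_pos: [503.8, 142.1, 323.5]
tcp_rot: [3.113, -0.004, -1.389]
force: [-28.5, -7.3, 22.3]
width: -0.2
t 5.5 pos [503.8 142.1 323.5] yaw -1.3886 tcm [-0.04  2.51  8.85] twist 0.1
```

View pics/side4.png

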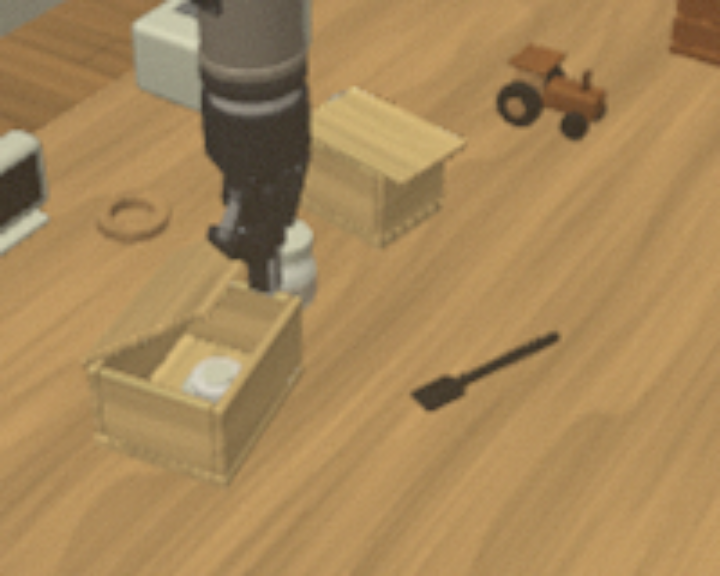

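The lid is about 41° open and pressing back along its own plane at about 28 N. I'll ease the inward press and swing it up and over.

```bash
python3 -m crank '[{"tx":0,"ty":-0.5,"tz":-1,"twist":0},{"tx":0,"ty":-1.6,"tz":-2,"twist":0},{"tx":0,"ty":-3.2,"tz":-3,"twist":0},{"tx":0,"ty":-5.0,"tz":-3.8,"twist":0}]'
python3 - <<'E'
from h import *
totool([624,164,365],-1.39)
p,d=manip.grab_frame("side"); cv2.imwrite(f"pics/side5.png",cv2.resize(p[150:310,200:400,::-1],None,fx=3.6,fy=3.6))
E
```

```text
t: 5.95
tcp_pos: [562.5, 151.7, 363.9]
tcp_rot: [-3.138, 0.0, -1.391]
force: [0.2, 0.1, -0.3]
width: -0.2
t 5.95 pos [562.5 151.7 363.9] yaw -1.3915 tcm [-0.12 -6.27 -0.11] twist -0.1
```

View pics/side5.png

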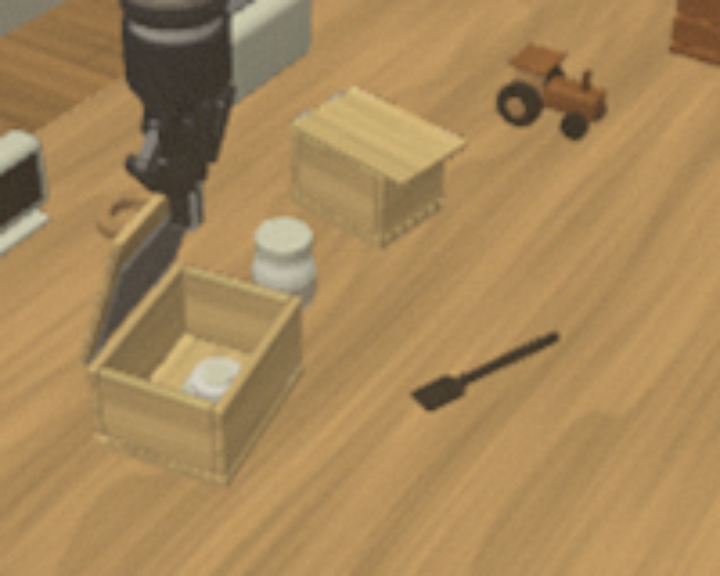

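The lid (top at (155,205), bottom at (95,355) in the crop) is near upright with no contact force. I'll keep pushing so it passes over before it can fall back.

```bash
python3 -m crank '[{"tx":0,"ty":-3,"tz":0,"twist":0},{"tx":0,"ty":-5.5,"tz":0,"twist":0},{"tx":0,"ty":-7,"tz":0,"twist":0},{"tx":0,"ty":-8,"tz":0,"twist":0},{"tx":0,"ty":-8,"tz":0,"twist":0}]'
python3 - <<'E'
from h import *
totool([546,150,364],-1.39)
p,d=manip.grab_frame("side"); cv2.imwrite(f"pics/side6.png",cv2.resize(p[150:310,200:400,::-1],None,fx=3.6,fy=3.6))
E
```

```text
t: 6.5
tcp_pos: [641.4, 165.7, 362.1]
tcp_rot: [-3.14, 0.0, -1.392]
force: [-0.4, -0.9, -0.2]
width: 0.0
t 6.5 pos [641.4 165.7 362.1] yaw -1.3922 tcm [-0.15  9.66 -0.19] twist -0.1
```

View pics/side6.png

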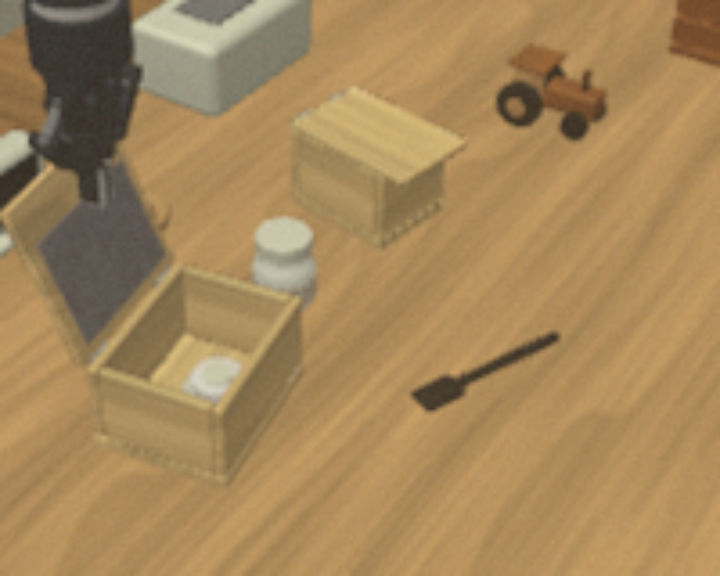

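The lid now leans well back, from its hinge edge near (90,360) to its top near (60,185) in the crop. I'll withdraw in front of the box, wait with nothing touching, and locate the cap.

```bash
python3 -m crank '[{"tx":0,"ty":3,"tz":0,"twist":0},{"tx":0,"ty":7,"tz":-1,"twist":0},{"tx":0,"ty":11,"tz":-2,"twist":0},{"tx":0,"ty":15,"tz":-3,"twist":0},{"tx":0,"ty":19,"tz":-4,"twist":0},{"tx":0,"ty":22,"tz":-4,"twist":0},{"tx":0,"ty":22,"tz":-4,"twist":0},{"tx":0,"ty":22,"tz":-4,"twist":0}]'
python3 - <<'E'
from h import *
np.set_printoptions(precision=1,suppress=True)
for c in("side","top"):
    p,d=manip.grab_frame(c); cv2.imwrite(f"pics/{c}7.png",p[:,:,::-1])
    for n,z in(("light_top",46),("wide_box_hinge",85)):
        for r in manip.tip_of(c,n)[:2]: print(c,n,r["conf"],r["point"],atz(c,r["point"],z))
    for r in manip.masks_of(c,"wide_box_lid")[:1]:
        P=cloud(c,d,r["region"]);print("lid",r["conf"],r["bbox"],P.max(0))
        Q=P[P[:,2]>110]; 
        if len(Q)>20:
            m=np.median(Q,0);n=np.linalg.svd(Q-m)[2];print(m,n)
totool([546,150,364],-1.39)
E
```

```text
t: 7.35
tcp_pos: [422.9, 126.4, 403.2]
tcp_rot: [-3.139, -0.002, -1.391]
force: [-0.2, 0.2, -0.1]
width: -0.1
side light_top 0.71 [259.1, 257.2] [536.1 162.6  46. ]
side wide_box_hinge 0.92 [234.4, 234.6] [629.  159.5  85. ]
side wide_box_hinge 0.53 [332.6, 250.4] [357.1  54.2  85. ]
lid 0.67 [200.9, 182.8, 248.5, 252.7] [927.1 246.3 222.2]
[646.8 177.7 170.1] [[-0.2  1.  -0. ]
 [-0.4 -0.1 -0.9]
 [-0.9 -0.2  0.4]]
top light_top 0.64 [229.3, 218.2] [542.6 154.7  46. ]
top wide_box_hinge 0.89 [222.8, 187.6] [615.9 169.9  85. ]
lid 0.82 [179.7, 149.6, 255.4, 190.2] [734.7 290.9 223.6]
[652.9 169.  175.4] [[-0.2  1.   0. ]
 [-0.4 -0.  -0.9]
 [-0.9 -0.2  0.4]]
t 7.75 pos [424.  126.7 402.4] yaw -1.3911 tcm [ -0.1 -12.4   3.8] twist -0.1
```

View pics/top7.png

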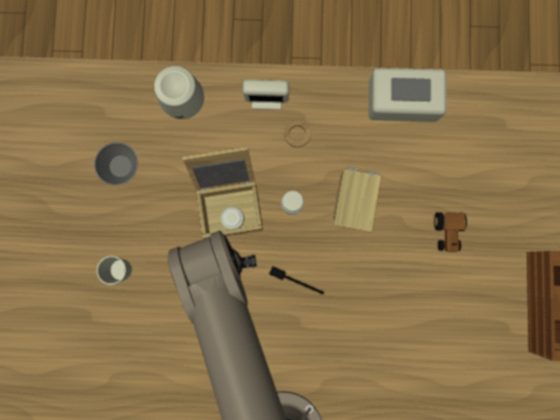

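View pics/side7.png

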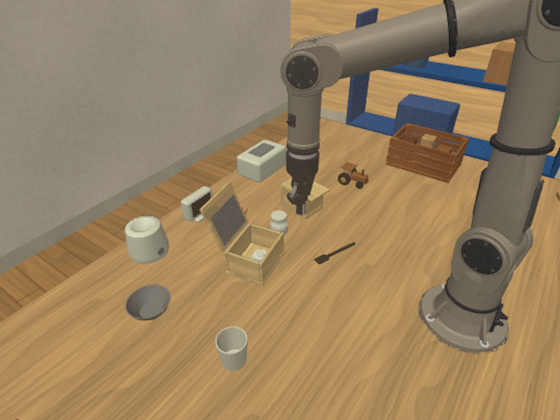

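The lid leans back open (plane about 114°), the arm is clear and the bystanders are undisturbed. The white cap is at about (232,217) in the top view, which puts it near (544,151). Next I'll go above it and down.

```bash
python3 -m crank '[{"tx":0,"ty":-4,"tz":0,"twist":0},{"tx":-0.1,"ty":-8,"tz":0,"twist":0},{"tx":-0.1,"ty":-12,"tz":0,"twist":0},{"tx":-0.1,"ty":-12.2,"tz":4,"twist":0},{"tx":-0.1,"ty":-12.2,"tz":8,"twist":0},{"tx":-0.1,"ty":-12.2,"tz":12,"twist":0},{"tx":-0.1,"ty":-12.2,"tz":15,"twist":0},{"tx":-0.1,"ty":-12.2,"tz":16,"twist":0},{"tx":-0.1,"ty":-12.2,"tz":16,"twist":0}]'
python3 - <<'E'
from h import *
totool([544,151,219],-1.39)
print(manip.get_obs()["force"])
p,d=manip.grab_frame("side"); cv2.imwrite(f"pics/side8.png",cv2.resize(p[170:310,180:380,::-1],None,fx=4,fy=4))
E
```

```text
t: 8.65
tcp_pos: [543.1, 149.1, 241.1]
tcp_rot: [3.138, -0.0, -1.391]
force: [0.4, -1.1, -0.2]
width: 0.4
t 8.65 pos [543.1 149.1 241.1] yaw -1.3912 tcm [-0.17 -0.12  2.21] twist -0.1
[ 0.40333917 -1.14928803 -0.21604333]
```

View pics/side8.png

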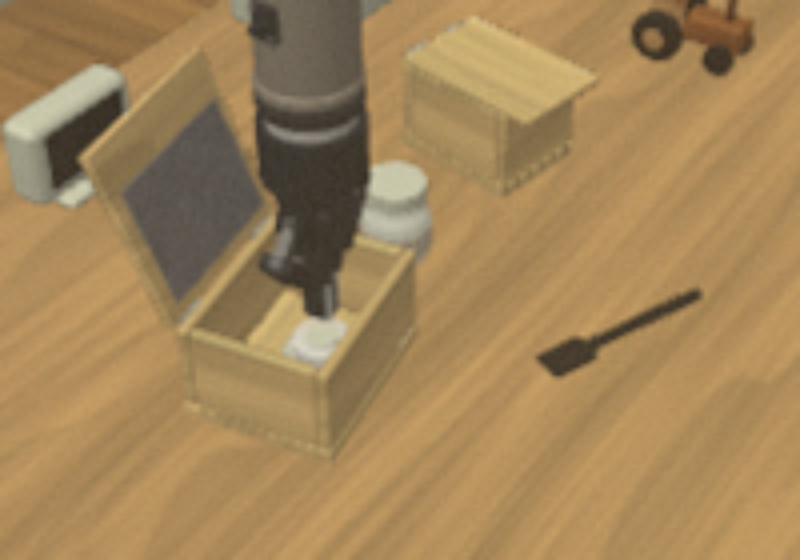

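The tip (320,310) is directly above the cap (318,338) and inside the box walls. Pressing down in steps.

```bash
python3 -m crank '[{"tx":-0.1,"ty":-0.1,"tz":1,"twist":0},{"tx":-0.1,"ty":-0.1,"tz":1.9,"twist":0},{"tx":-0.1,"ty":-0.1,"tz":2.3,"twist":0},{"tx":-0.1,"ty":-0.1,"tz":2.5,"twist":0},{"tx":-0.1,"ty":-0.1,"tz":2.5,"twist":0}]'
python3 -m crank '[{"tx":0,"ty":0,"tz":0.2,"twist":0},{"tx":0,"ty":0,"tz":0.4,"twist":0},{"tx":0,"ty":0,"tz":0.4,"twist":0}]'
```

```text
t: 9.2
tcp_pos: [544.2, 150.4, 217.7]
tcp_rot: [3.141, -0.0, -1.391]
force: [-0.5, -0.8, 1.7]
width: 0.1
t: 9.5
tcp_pos: [544.4, 150.5, 214.0]
tcp_rot: [-3.141, -0.0, -1.391]
force: [-1.4, -0.9, 4.0]
width: 0.1
```

```bash
python3 -m crank '[{"tx":0,"ty":0,"tz":0.2,"twist":0},{"tx":0,"ty":0,"tz":0.4,"twist":0},{"tx":0,"ty":0,"tz":0.4,"twist":0},{"tx":0,"ty":0,"tz":0.4,"twist":0}]'
```

```text
t: 9.9
tcp_pos: [544.3, 150.8, 212.2]
tcp_rot: [-3.141, -0.001, -1.391]
force: [-5.4, -2.2, 15.9]
width: 0.1
```

The force jumped to 16 N at tip height 39–40 mm, so the cap is at its bottom stop. Next I'll rise and withdraw.

```bash
python3 -m crank '[{"tx":0,"ty":0,"tz":-1,"twist":0},{"tx":0,"ty":0,"tz":-4,"twist":0},{"tx":0,"ty":0,"tz":-8,"twist":0},{"tx":0,"ty":0,"tz":-12,"twist":0},{"tx":0,"ty":0,"tz":-16,"twist":0},{"tx":0,"ty":3,"tz":-18,"twist":0},{"tx":0,"ty":7,"tz":-18,"twist":0},{"tx":0,"ty":11,"tz":-18,"twist":0},{"tx":0,"ty":12,"tz":-18,"twist":0},{"tx":0,"ty":12,"tz":-18,"twist":0}]'
python3 - <<'E'
from h import *
np.set_printoptions(precision=1,suppress=True)
for c in("side","top"):
    p,d=manip.grab_frame(c); cv2.imwrite(f"pics/{c}9.png",p[:,:,::-1])
    q=cv2.imread(f"pics/{c}0.png")
    for n in("light_cap","wide_box_lid"):
        for r in manip.masks_of(c,n)[:1]:
            P=cloud(c,d,r["region"]);print(c,n,r["conf"],r["bbox"],np.median(P,0),P.max(0))
    if c=="top":
        for n in("jar","spoon","cup","tractor","teether","bowl"):
            for r in manip.masks_of(c,n)[:2]: print(n,round(r["conf"],2),r["bbox"])
        df=cv2.absdiff(q,p[:,:,::-1].copy()).max(2); cv2.imwrite("pics/diff9.png",(df>40).astype(np.uint8)*255)
print(manip.get_obs()["force"],manip.get_obs()["tcp_pos"])
E
```

```text
t: 10.9
tcp_pos: [425.1, 129.0, 389.7]
tcp_rot: [-3.141, -0.002, -1.391]
force: [0.1, -0.1, -0.3]
width: 0.3
side light_cap 0.52 [198.3, 181.6, 247.4, 250.3] [644.  174.8 157.9] [937.  247.4 222.2]
side wide_box_lid 0.78 [199.5, 181.0, 245.5, 251.6] [642.9 178.4 160.1] [772.2 247.4 222.2]
top light_cap 0.8 [224.8, 208.6, 242.9, 227.5] [543.4 148.   44.5] [564.9 169.4  50.6]
top wide_box_lid 0.89 [181.9, 148.4, 253.9, 190.1] [648.7 168.4 165. ] [716.8 280.3 222.1]
jar 0.84 [282.4, 191.0, 304.5, 214.9]
jar 0.4 [223.3, 210.0, 240.9, 229.3]
spoon 0.53 [269.0, 268.9, 326.1, 297.1]
cup 0.59 [98.8, 257.3, 132.1, 283.8]
tractor 0.59 [269.9, 268.4, 325.6, 299.1]
tractor 0.56 [435.5, 211.5, 470.2, 252.5]
teether 0.79 [285.6, 122.0, 312.3, 147.1]
bowl 0.59 [92.4, 141.4, 138.0, 184.9]
[-0.1  0.6 -0.6] [426.4 129.1 389.6]
```

View pics/side9.png

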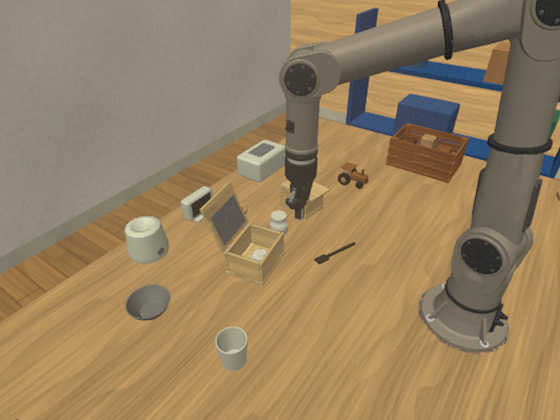

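View pics/diff9.png

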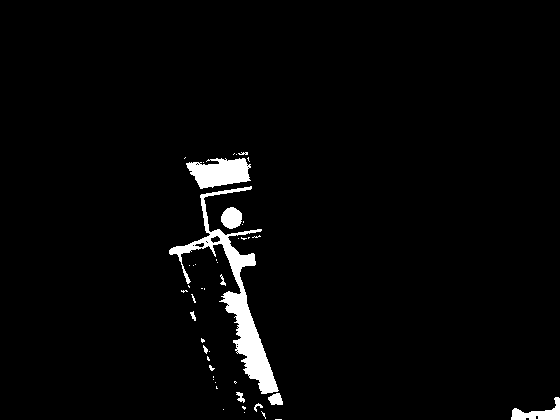

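The lid is still leaning back open, the cap reads about 45 mm high (up), and only the lid and the arm differ from the first picture. The arm is clear, so I'm handing in.

```bash
python3 -c "
from rig import manip
print(manip.job_done())"
```

```text
the job is handed in; nothing more can be done
None
```

I flipped the wide box's lid open so it leans back by itself, then pressed the night light's cap down and let it spring back. The job was handed in at about 11 s of the 54 s allowed, and it reports no verdict.

- **Lid:** The tool can only point down, so I pressed the closed fingertips against the lip's front edge, lifted it by friction along its arc, then pushed it past upright. With the arm withdrawn, a plane fit to the depth image put it at about 114° (roughly 1.98 rad). It was still leaning back in the last pictures.
- **Cap:** Pressing down, the force rose gently to 4 N, then jumped to 16 N with the tip 39 mm above the ledge, which I take as the bottom stop. After I withdrew, depth put its top at about 45 mm, so it is up again.
- **Bystanders and narrow box:** Comparing the first and last top views, only the lid, the opened box and the arm had changed. The narrow box still looked shut. The force reading was near zero, with the arm clear of everything.

**Checks that disagreed:**
- The side camera's network marked the lid as the cap.
- In the top view, the cap was also reported as a jar and the spoon as a tractor, both at low to middling confidence.
- The side and top cameras' estimates of the cap's position differed by about 10 mm. I went by the top view and the box geometry.
- The force peaked at about 36 N at mid-lift, at the fingertips, before I eased off.

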